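# Swing out the tamping stand's prop leg and rest the portafilter on it

## Task

Get the tamping stand ready for the next shot: first push the folded brass prop leg all the way out until it meets its stop, with the portafilter still off the stand. Then set the portafilter on the stand, its basket upright and centred on the rubber pad and its black handle lying level in the prop's fork, and let go. Leave the tamper, the cups and the canister where they are.

Things in the scene. Friction and masses are not known exactly. Their poses are not given: they have to be found in the camera images.
- stand: Tamping stand bolted to the bench. Origin on the bench under the pad's centre, z up. Dark steel plate 12 mm thick, x -45 to +45, y -40 to +130 mm, carrying one aluminium block (36 mm along x, 60 mm along y) with a black rubber pad on top, 45 mm above the bench. The rest of the plate is bare, so fingertips have room behind the leg, down to 12 mm.
- seat (a point): Centre of the rubber pad's top (36 mm along the stand's x by 60 mm along y), 45 mm above the bench. Axes as the stand's. The portafilter's underside rests here, handle pointing along the stand's -x over the swung-out leg. The pad is too narrow to carry it alone: without the prop it tips off, handle down.
- prop (a joint): Angle (rad) of the brass prop leg about its upright hinge, 42 mm from the pad's centre along the stand's -x. 0: folded, pointing along the stand's +y. It grows as the leg swings anticlockwise seen from above, up to a hard stop at 1.571, pointing along the stand's -x. Starts at 0.2 to 0.6. Friction 0.2 N m (3 N at 60 mm from the hinge); it stays where it is left.
- prop_hinge (a point): Point on the hinge axis, 29 mm above the bench. Axes turn with the leg: y along the leg to the fork, z up; the leg swings out towards -x. The leg is a brass bar 12 mm thick, 115 mm long from the hinge, 16 to 50 mm above the bench (to 41 mm within 28 mm of the hinge). Push its +x face (the side of the stand's plate), say 60 mm from the hinge. At 95 to 111 mm an upright bears the fork.
- prop_fork (a point): Centre of the fork's flat floor, 103 mm from the hinge, 61 mm above the bench. Axes turn with the leg as prop_hinge's. The floor is 26 mm wide across the leg, 16 mm along it; on each side a brass wing leans outwards, rising to about 73 mm above the bench, 54 mm across in all. The handle lies here.
- portafilter: Loose steel portafilter, 0.4 to 0.6 kg, standing on its basket on the bench. Origin at the centre of the flat underside, z up, handle along -x. Basket: open cup 70 mm across, 44 mm high. Black handle: cylinder 28 mm across, x -65 to -175 mm, axis 30 mm above the underside. Centre of mass about 25 mm from the origin towards the handle.
- neck (a point): Middle of the portafilter's neck, at x -50 mm, y 0, 30 mm above its underside; axes as the portafilter's. The neck is a square steel bar 16 mm wide (y) and 18 mm high, from x -35 to -65 mm, between basket and handle: a good place to pinch from above, jaws closing along y.
- handle (a point): Point on the underside of the portafilter's handle, at x -145 mm, y 0, 16 mm above the level of the basket's underside. Axes as the portafilter's. With the portafilter in place it lies on the centre of the fork's floor.
- tamper: Bystander: chrome tamper standing on its flat base, 58 mm across, 90 mm high. Origin under its centre.
- cup_a: Bystander: white demitasse cup with a small handle at +y, 64 mm across, 55 mm high. Origin under its centre.
- cup_b: Bystander: a second, identical demitasse cup.
- canister: Bystander: screw-top aluminium canister with a knurled lid, about 87 mm across, 119 mm high. Origin under its centre.
Mind the look-alikes: they are no part of the job. What is shaped like the portafilter but turquoise is not meant. What is shaped like the stand but blue is not meant.

How it is judged:
On the way:
1. the prop leg is pushed out to its stop (within about 4 degrees) while the portafilter is still off the stand (value of joint prop above 1.5 rad and horizontal distance between portafilter and seat above 0.08 m), for 0.2 s.
At the end, for the whole second after the job is handed in: The prop leg stands at its stop (joint above 1.5 rad); the portafilter rests still on the stand, its underside's centre within 15 mm of the pad's centre horizontally and within 5 mm of the pad's height, its handle point within 18 mm of the fork's centre, and it is level within 4 degrees (0.07 rad) (value of joint prop above 1.5 rad and horizontal distance between portafilter and seat below 0.015 m and z of portafilter in the frame of seat between -0.004 and 0.005 m and horizontal distance between handle and prop_fork below 0.018 m and angle between portafilter's own z axis and vertical below 0.07 rad and linear speed of portafilter below 0.02 m/s); the robot touches nothing.
It fails at once if the tamper, a cup or the canister is moved more than 30 mm (distance of any of tamper, cup_a, cup_b, canister from where it was at the start of the episode above 0.03 m).
It fails at once if the portafilter is tipped over (more than 45 degrees) (angle between portafilter's own z axis and vertical above 0.785 rad).
It also fails if it takes over 54 s, if anything falls off the work surface, if the arm or the gripper's body presses on something with over 40 N, if the wrist force passes 120 N, or if a joint passes its speed limit or range.

## Robot

A 6-joint arm with a two-finger parallel gripper is mounted at the origin on the work surface. World frame = base frame: x ahead of the robot, y to its left, z up, the work surface at z = 0. Lengths are in m, angles in rad, forces in N, time in s.
With the tool pointing down it reaches from about 0.35 to 0.875 m from the base axis. Payload 4.2 kg.
Tool frame: the origin (TCP) lies midway between the tips of the shut fingers; the grasp point (between the pads) lies manip.tcp_to_grasp behind it (manip.tcp_to_grasp is the distance from the TCP to the grasp point, in m); z points along the fingers, y is the line along which they close (so a half turn about z gives the same grasp; the last joint's range is limited). The gripper opens to 87 mm and grips with 3 to 60 N. Pads are 19 mm wide; open, the fingers measure 117 mm over their backs; the gripper's body (75 mm by 190 mm) begins 51 mm behind the grasp point.
Start: joints at [-0.938, 0.385, 0.008, 0, -1.194, -0.259], TCP at [0.228, -0.582, 0.223] pointing down, gripper open.
Joint ranges: [-3.14, 3.14], [-1.21, 2.06], [-1.07, 1.41], [-3.16, 2.05], [-2.99, -0.16], [-3.1, 3.1]. Speed limits (rad/s): [2.79, 2.79, 3.14, 3.14, 3.14, 3.14].

## Interface

Orientations are given as a unit quaternion [w, x, y, z].
In Python, from cell import manip, cams gives the robot as it stands. The module is installed in compiled form; this text tells all that it offers.
- The arm moves only by the tool drive_tool, never from a script. Its argument "commands" is a list of rows, each a list of 7 numbers: the opening, from 0 (shut) to 1 (fully open), then the shift along the world's x, y, z scaled (see below), then the turn, a rotation vector about the world's x, y, z scaled (see below). A call has 1 to 5 rows; each row is the pose to reach, as a shift and turn from the pose commanded when the call began; what a row does not reach only later rows make up. The controller multiplies each number of a shift by 200 mm and each number of a turn by pi/2 rad. A row lasts 1/10 s, in which the tool goes at most 50 mm and 8.59 degrees, less where a joint would pass 70% of its speed; a pose out of reach is approached as far as the arm can. A call with a number of a shift or a turn outside -1 to 1 is refused whole. A call with a gripper value outside its range is refused whole. The fingers move at their own pace and stop on an object; "newtons" is the grip in N (left out, the last holds). Time passes only in rows, so rows that repeat a pose let the fingers close. It gives the time, the measured TCP pose, the force, the opening and the grip force at its end, in the units of the state.
- manip.observe(): the state, without advancing time (a new reading comes with each control period).
- cams.grab_frame(name): name is "scene" or "top"; returns a dict with "pixels" (400x640x3 uint8, red, green, blue), "fx", "fy", "cx", "cy" (pixels), "extrinsics" (4x4, takes a point from world to camera coordinates). Camera axes: x right, y up, looking along -z (the intrinsics and any distortion apply to the point x, -y, -z); pixel columns grow to the right and rows downward; lengths in m; the calibration is good to about 2 mm. A picture is of the moment at which its call begins. There is no depth.
- manip.close_job(): hands the job in; it is judged then, once.
The state is a dict: "clock": time; "qpos": joint angles; "joint_velocities": joint speeds; "tau": joint torques, N m; "tcp_pos": TCP position; "tcp_rot": TCP orientation; "ft_force": force on the tool from outside, world axes, zero at the start; "wrist_torque": the same for the moment, N m; "grip_width": opening from 0.0 (shut) to 1.0 (fully open); "grasp_force": force on a finger pad.
Only numpy, scipy, OpenCV 4.12 (cv2) and the standard library are available. Lean on these libraries where they do the work, as an engineer would, in place of code of your own. Each camera call takes 0.05 s, during which the arm holds its last target. There are 200 camera calls.

## Working session

There is one attempt and no reset: what is moved stays moved. The work goes in short steps, Python scripts to look and compute and a tool call to move; the robot and the scene stay as the last step left them, time stands still between calls to the robot, and variables do not carry over. Pictures are saved under pics/ and viewed, at most 10 in all, crops included, and the job is handed in when it is done.

Besides the shell and the picture viewer there is one more tool, called after "Call:" as name(argument=value, ...) on one line, values as JSON. drive_tool: Moves the arm, as the interface text tells. Shifts and turns lie within -1 to 1; 1 stands for 200 mm of shift or pi/2 rad of turn. Its arguments: {"type":"object","properties":{"commands":{"type":"array","items":{"type":"array","items":{"type":"number"}}},"newtons":{"type":"number"}},"required":["commands"]}

```bash
mkdir -p pics; cat > h.py <<'E'
import numpy as np, cv2
from cell import manip, cams
def grab(n):
    f=cams.grab_frame(n); return f
def ray(f,u,v):
    E=np.array(f["extrinsics"]); R=E[:3,:3]; t=E[:3,3]
    d=np.array([(u-f["cx"])/f["fx"],-(v-f["cy"])/f["fy"],-1.0])
    return -R.T@t, R.T@d
def onz(f,u,v,z):
    c,d=ray(f,u,v); return c+d*(z-c[2])/d[2]
def tri(f1,p1,f2,p2):
    c1,d1=ray(f1,*p1);c2,d2=ray(f2,*p2)
    s=np.linalg.lstsq(np.c_[d1,-d2],c2-c1,rcond=None)[0]
    a=c1+s[0]*d1;b=c2+s[1]*d2
    return (a+b)/2,np.linalg.norm(a-b)
def proj(f,P):
    E=np.array(f["extrinsics"]);q=E[:3,:3]@np.array(P)+E[:3,3]
    return f["cx"]+f["fx"]*q[0]/-q[2], f["cy"]-f["fy"]*q[1]/-q[2]
E
python3 - <<'E'
from h import *
import pickle
s=manip.observe(); print(s["clock"],s["tcp_pos"],s["tcp_rot"],manip.tcp_to_grasp)
F={}
for n in("scene","top"):
    f=grab(n);F[n]=f;cv2.imwrite(f"pics/{n}0.png",f["pixels"][...,::-1]);print(n,f["fx"],f["cx"],f["cy"],np.round(f["extrinsics"],3).tolist(), [k for k in f])
pickle.dump(F,open("f0.pkl","wb"))
E
```

```text
0.0 [ 0.22802824 -0.58125211  0.22146623] [-2.44836385e-04 -1.85716185e-01  9.82602814e-01  1.07205590e-03] 0.0187
scene 442.5488615194036 315.4800846924061 195.14659871696915 [[0.575, 0.818, -0.005, -0.349], [-0.625, 0.443, 0.643, 0.31], [0.528, -0.366, 0.766, -1.801], [0.0, 0.0, 0.0, 1.0]] ['pixels', 'fx', 'fy', 'cx', 'cy', 'extrinsics']
top 481.62334616577147 312.082496091071 204.19984028732668 [[0.013, -1.0, -0.003, -0.004], [0.989, 0.012, 0.148, -0.585], [-0.148, -0.004, 0.989, -1.293], [0.0, 0.0, 0.0, 1.0]] ['pixels', 'fx', 'fy', 'cx', 'cy', 'extrinsics']
```

View pics/scene0.png

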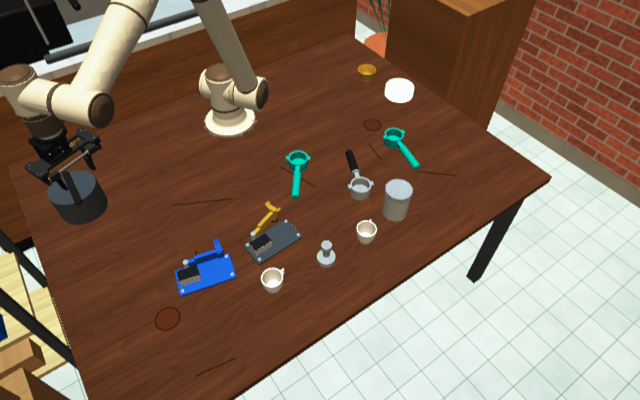

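View pics/top0.png

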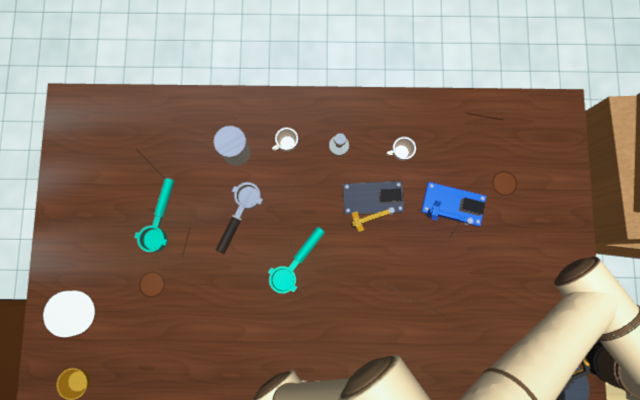

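The scene view shows the grey stand at about (272,240) with its brass leg at (266,217), and the steel portafilter with its basket at (360,187). In the top view the stand is at (373,197), the leg's fork at (357,222), the basket at (247,195) and the handle end at (222,248). The turquoise and blue ones are decoys. I'll crop in closer.

```bash
python3 - <<'E'
import pickle,cv2,numpy as np
F=pickle.load(open("f0.pkl","rb"))
t=F["top"]["pixels"][...,::-1];s=F["scene"]["pixels"][...,::-1]
def c(im,x,y,w,h,k): return cv2.resize(im[y:y+h,x:x+w],None,fx=k,fy=k,interpolation=cv2.INTER_CUBIC)
a=np.hstack([c(t,335,170,80,60,5),c(t,205,170,80,90,5)[:300]])
a=np.hstack([c(t,335,170,80,90,5),c(t,205,170,80,90,5)])
cv2.imwrite("pics/ct.png",a[:,:800])
b=np.hstack([c(s,235,195,80,75,5),c(s,330,140,80,75,5)])
cv2.imwrite("pics/cs.png",b)
E
```

```text
(no output)
```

View pics/ct.png

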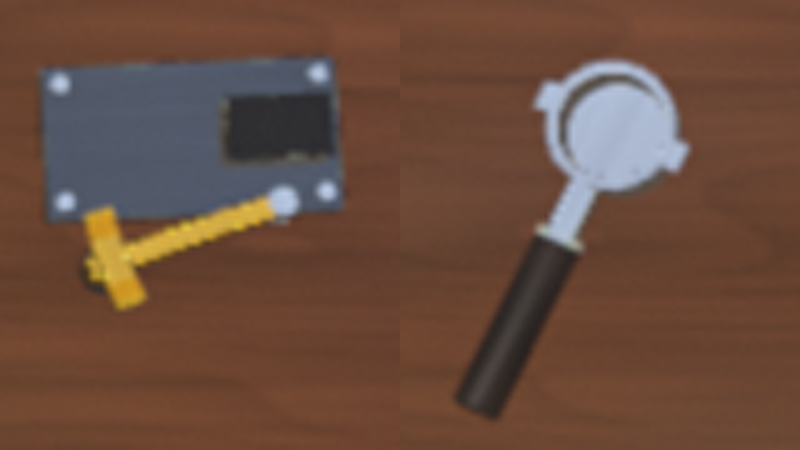

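View pics/cs.png

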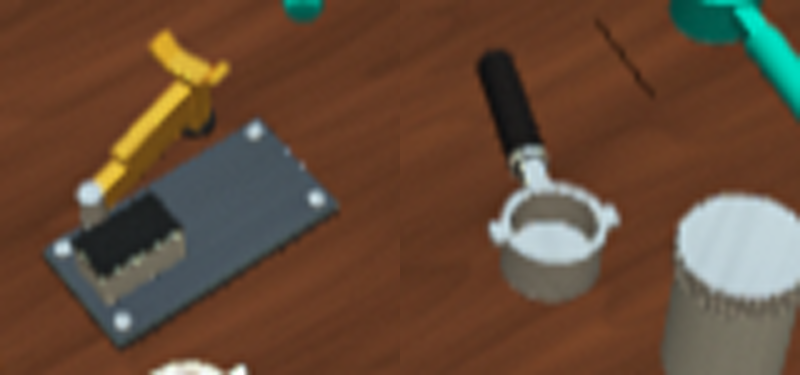

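Top crop: pad corners are at about (222,95) to (337,160), four plate screws, hinge cap (285,202), fork (115,258), rim centre (612,125) and handle end (478,408). The scene crop shows the same points: cap (90,192), pad (128,232), rim (555,225), handle end (495,58).

```bash
python3 - <<'E'
from h import *
import pickle
F=pickle.load(open("f0.pkl","rb"));T,S=F["top"],F["scene"]
def o(p,x0,y0): return ((p[0]+.5)/5-.5+x0,(p[1]+.5)/5-.5+y0)
def show(n,a,b):
    P,e=tri(T,a,S,b);print(n,np.round(P*1000,1),"gap",round(e*1000,1));return P
tp=lambda p:o(p,335,170); sp=lambda p:o(p,235,195)
tq=lambda p:o((p[0]-400,p[1]),205,170); sq=lambda p:o((p[0]-400,p[1]),330,140)
scr=[show("screw",tp(a),sp(b)) for a,b in zip([(59,83),(318,72),(327,190),(66,202)],[(317,198),(122,321),(62,248),(255,130)])]
d=(scr[0]-scr[1])+(scr[3]-scr[2]);print("yaw of +y deg",np.degrees(np.arctan2(-d[0],d[1])), "centre",np.mean(scr,0))
show("cap",tp((285,202)),sp((90,192)))
show("fork tip +x",tp((99,213)),sp((222,72)))
show("fork tip -x",tp((132,303)),sp((160,42)))
show("ears L",tq((548,96)),sq((610,217)));show("ears R",tq((676,155)),sq((497,232)))
show("hend",tq((478,408)),sq((494,58)))
# masks
def mask(f,box,lo,hi,n):
    x,y,w,h=box;im=cv2.cvtColor(f["pixels"][y:y+h,x:x+w],cv2.COLOR_RGB2HSV)
    m=cv2.inRange(im,np.array(lo),np.array(hi));k,l,st,c=cv2.connectedComponentsWithStats(m)
    i=1+np.argmax(st[1:,4]);ys,xs=np.where(l==i)
    pts=np.c_[xs+x,ys+y].astype(np.float32);print(n,st[i],pts.mean(0),cv2.minAreaRect(pts));return pts
a=mask(T,(375,183,30,22),(0,0,0),(179,255,62),"padT");b=mask(S,(245,228,30,25),(0,0,0),(179,255,62),"padS")
show("pad c",a.mean(0),b.mean(0))
ra=cv2.boxPoints(cv2.minAreaRect(a));print("pad onz",[np.round(onz(T,*q,.045)*1000,1).tolist() for q in ra], np.round(onz(T,*a.mean(0),.045)*1000,1), np.round(onz(S,*b.mean(0),.045)*1000,1))
a=mask(T,(205,212,45,45),(0,0,0),(179,130,75),"hT");b=mask(S,(340,145,25,30),(0,0,0),(179,255,62),"hS")
show("handle c",a.mean(0),b.mean(0))
vx,vy,_,_=cv2.fitLine(a,cv2.DIST_L2,0,.01,.01).ravel();c=a.mean(0)
p=onz(T,*c,.037);q=onz(T,c[0]+10*vx,c[1]+10*vy,.037);print("handle dir deg",np.degrees(np.arctan2(*(q-p)[[1,0]])), p)
cr=tq((612,124));print("rim c onz.044",onz(T,*cr,.044),"diam",np.linalg.norm(onz(T,*tq((544,124)),.044)-onz(T,*tq((679,124)),.044)))
show("rim",cr,sq((554,224)))
E
```

```text
screw [643.1 -93.7  13. ] gap 0.4
screw [ 651.  -242.    13.5] gap 0.7
screw [ 583.  -245.9   13.9] gap 0.3
screw [574.7 -97.4  13.6] gap 1.2
yaw of +y deg 3.1106230368437635 centre [ 0.61294674 -0.16976297  0.01350942]
cap [ 572.6 -217.2   39.3] gap 1.2
fork tip +x [ 561.3 -110.7   70.8] gap 2.5
fork tip -x [ 513.2 -128.7   65.6] gap 3.1
ears L [627. 222.  39.] gap 0.3
ears R [594.1 149.1  40.9] gap 0.3
hend [453.1 255.8  33.3] gap 1.6
padT [  5   6  22  13 247] [390.23886 194.8421 ] ((390.5, 195.0), (21.0, 12.0), 0.0)
padS [  5   5  21  17 180] [259.71112 241.32222] ((259.8876647949219, 241.32022094726562), (9.963979721069336, 19.609962463378906), 57.9946174621582)
pad c [ 614.5 -214.6   41.3] gap 0.9
pad onz [[596.4, -185.0, 45.0], [630.2, -185.3, 45.0], [630.9, -243.7, 45.0], [597.1, -243.2, 45.0]] [ 614.  -213.6   45. ] [ 616.6 -215.9   45. ]
hT [ 11   5  25  37 362] [227.79282 234.99724] ((227.7000274658203, 235.1000213623047), (9.391484260559082, 37.11872863769531), 26.56505012512207)
hS [  5   5  14  22 154] [351.05844 159.9935 ] ((351.10003662109375, 159.80001831054688), (21.187259674072266, 7.905693531036377), 71.56504821777344)
handle c [497.2 234.9  36.4] gap 0.8
handle dir deg -24.56074253203336 [0.49738291 0.23514813 0.037     ]
rim c onz.044 [0.61060437 0.18477384 0.044     ] diam 0.07518325352935755
rim [611.1 185.3  41.2] gap 0.2
```

Call:
drive_tool(commands=[[0,0.19,0.24,0,0,0,0],[0,0.38,0.48,0,0,0,0],[0,0.58,0.715,0,0,0,0],[0,0.58,0.715,0,0,0,0]], newtons=20)

```text
clock: 0.5
tcp_pos: [0.3453, -0.4365, 0.2222]
tcp_rot: [-0.0, -0.186, 0.982, 0.0]
ft_force: [0.1, -0.2, -0.5]
grip_width: 0.721
grasp_force: 0.0
```

Call:
drive_tool(commands=[[0,0.19,0.24,0,0,0,0],[0,0.38,0.48,0,0,0,0],[0,0.58,0.715,0,0,0,0],[0,0.58,0.715,0,0,0,0]])

```text
clock: 0.9
tcp_pos: [0.4615, -0.2933, 0.2223]
tcp_rot: [-0.0, -0.187, 0.982, 0.0]
ft_force: [1.1, -0.5, 0.6]
grip_width: 0.355
grasp_force: 0.0
```

Call:
drive_tool(commands=[[0,0.19,0.24,0,0,0,0],[0,0.38,0.48,0,0,0,0],[0,0.58,0.715,0,0,0,0],[0,0.58,0.715,-0.3,0,0,0],[0,0.58,0.715,-0.5,0,0,0]])

```text
clock: 1.4
tcp_pos: [0.5788, -0.1512, 0.1303]
tcp_rot: [0.003, -0.188, 0.982, -0.001]
ft_force: [0.8, -0.1, -0.8]
grip_width: 0.012
grasp_force: 0.0
```

```bash
python3 - <<'E'
from h import *
f=grab("scene");cv2.imwrite("pics/s1.png",cv2.resize(f["pixels"][150:270,200:340,::-1],None,fx=4,fy=4))
s=manip.observe();print(s["clock"],s["tcp_pos"],s["tcp_rot"],s["grip_width"],s["ft_force"])
E
```

```text
1.45 [ 0.57161924 -0.15025062  0.11928506] [-0.00656349 -0.1860119   0.98252048  0.00316181] 0.0078066791177697934 [-2.07657489  0.84981605 -7.33383714]
```

View pics/s1.png

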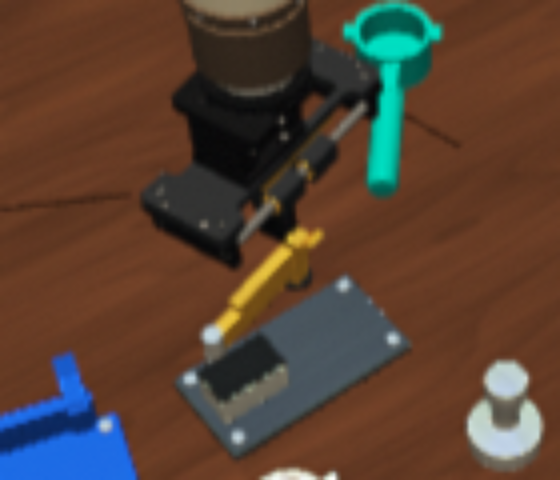

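The shut fingers hover above the leg's plate side, and the leg is unmoved. Next: descend, then sweep the leg.

Call:
drive_tool(commands=[[0,0,0,0,0,0,0],[0,0,0,-0.12,0,0,0],[0,0,0,-0.24,0,0,0],[0,0,0,-0.36,0,0,0],[0,0,0,-0.47,0,0,0]])

```text
clock: 1.95
tcp_pos: [0.5772, -0.1551, 0.0383]
tcp_rot: [0.002, -0.186, 0.983, -0.001]
ft_force: [-0.1, -0.1, 0.3]
grip_width: 0.005
grasp_force: 0.0
```

```bash
python3 - <<'E'
import numpy as np
H=np.array([573,-217.]);cur=np.array([576,-153.])
# arc: leg angle (deg, world) -> finger centre at r=60, offset 15
a0=110.3
pts=[]
for a in np.r_[np.arange(110.3,183.1,6.6),183.1]:
    r=np.radians(a);u=np.array([np.cos(r),np.sin(r)]);p=np.array([u[1],-u[0]])
    q=H+60*u+15*p; pts.append((a,*q))
    print(round(a,1),q.round(1),"shift",((q-cur)/200).round(3),"turn",round((a-111.4)/90,3))
E
```

```text
110.3 [ 566.3 -155.5] shift [-0.049 -0.013] turn -0.012
116.9 [ 559.2 -156.7] shift [-0.084 -0.019] turn 0.061
123.5 [ 552.4 -158.7] shift [-0.118 -0.028] turn 0.134
130.1 [ 545.8 -161.4] shift [-0.151 -0.042] turn 0.208
136.7 [ 539.6 -164.9] shift [-0.182 -0.06 ] turn 0.281
143.3 [ 533.9 -169.1] shift [-0.211 -0.081] turn 0.354
149.9 [ 528.6 -173.9] shift [-0.237 -0.105] turn 0.428
156.5 [ 524.  -179.3] shift [-0.26  -0.132] turn 0.501
163.1 [ 520.  -185.2] shift [-0.28  -0.161] turn 0.574
169.7 [ 516.6 -191.5] shift [-0.297 -0.193] turn 0.648
176.3 [ 514.1 -198.2] shift [-0.31  -0.226] turn 0.721
182.9 [ 512.3 -205.1] shift [-0.318 -0.26 ] turn 0.794
183.1 [ 512.3 -205.3] shift [-0.319 -0.261] turn 0.797
```

Call:
drive_tool(commands=[[0,-0.05,-0.015,0,0,0,-0.01],[0,-0.085,-0.02,0,0,0,0.06],[0,-0.12,-0.03,0,0,0,0.135],[0,-0.15,-0.04,0,0,0,0.21],[0,-0.18,-0.06,0,0,0,0.28]])

```text
clock: 2.45
tcp_pos: [0.5418, -0.1659, 0.0393]
tcp_rot: [0.004, -0.398, 0.918, -0.002]
ft_force: [2.7, 5.4, -1.0]
grip_width: 0.008
grasp_force: 2.5
```

Call:
drive_tool(commands=[[0,-0.03,-0.02,0,0,0,0.075],[0,-0.055,-0.045,0,0,0,0.145],[0,-0.08,-0.07,0,0,0,0.22],[0,-0.1,-0.1,0,0,0,0.295],[0,-0.115,-0.13,0,0,0,0.37]])

```text
clock: 2.95
tcp_pos: [0.5184, -0.1921, 0.0393]
tcp_rot: [0.003, -0.644, 0.765, -0.002]
ft_force: [1.7, 3.7, -1.1]
grip_width: 0.005
grasp_force: 2.3
```

Call:
drive_tool(commands=[[0,-0.01,-0.02,0,0,0,0.05],[0,-0.015,-0.04,0,0,0,0.1],[0,-0.02,-0.055,0,0,0,0.145],[0,-0.02,-0.055,0,0,0,0.145]])

```text
clock: 3.35
tcp_pos: [0.5143, -0.203, 0.0393]
tcp_rot: [-0.002, 0.725, -0.689, 0.002]
ft_force: [1.0, 4.2, -0.9]
grip_width: 0.007
grasp_force: 2.2
```

Call:
drive_tool(commands=[[0,0,-0.015,0,0,0,0],[0,0,-0.03,0,0,0,0],[0,0,-0.03,0,0,0,0]])

```text
clock: 3.65
tcp_pos: [0.5142, -0.2037, 0.0392]
tcp_rot: [-0.004, 0.724, -0.689, 0.0]
ft_force: [1.5, 30.4, 6.5]
grip_width: 0.005
grasp_force: 14.7
```

Call:
drive_tool(commands=[[0,0,-0.01,0,0,0,0],[0,0,-0.02,0,0,0,0],[0,0,-0.02,0,0,0,0]])

```text
clock: 3.95
tcp_pos: [0.5142, -0.2041, 0.0392]
tcp_rot: [-0.006, 0.724, -0.689, -0.001]
ft_force: [1.2, 44.9, 9.8]
grip_width: 0.005
grasp_force: 22.6
```

Call:
drive_tool(commands=[[0,0,0.08,0,0,0,0],[0,0,0.14,0.05,0,0,0],[0.5,0,0.14,0.3,0,0,0],[0.5,0,0.14,0.55,0,0,0],[0.5,0,0.14,0.8,0,0,0]])

```text
clock: 4.45
tcp_pos: [0.5118, -0.1858, 0.2007]
tcp_rot: [-0.0, 0.725, -0.689, 0.002]
ft_force: [2.0, -0.5, -0.3]
grip_width: 0.195
grasp_force: 0.0
```

Call:
drive_tool(commands=[[0.6,0.05,0.25,0,0,0,0.09],[0.6,0.1,0.5,0,0,0,0.18],[0.6,0.15,0.75,0,0,0,0.27],[0.6,0.2,1.0,0,0,0,0.36],[0.6,0.2,1.0,0,0,0,0.36]])

```text
clock: 4.95
tcp_pos: [0.5538, 0.0185, 0.1989]
tcp_rot: [-0.001, 0.89, -0.456, 0.002]
ft_force: [-0.6, -1.1, -0.3]
grip_width: 0.579
grasp_force: 0.0
```

```bash
python3 - <<'E'
from h import *
s=manip.observe();print(s["clock"],s["tcp_pos"],s["tcp_rot"],s["qpos"],s["grip_width"])
f=grab("top");g=grab("scene")
k=lambda f,x,y,w,h,m:cv2.resize(f["pixels"][y:y+h,x:x+w,::-1],None,fx=m,fy=m,interpolation=cv2.INTER_CUBIC)
cv2.imwrite("pics/m2.png",np.hstack([k(f,340,170,80,100,5),k(g,230,180,80,100,5)]))
# canister lid: top view centre (230,141) z .119
print("canister",onz(f,230,141,.119))
E
```

```text
4.95 [0.55377304 0.01846602 0.19887445] [-0.00145418  0.88994074 -0.45606908  0.00208599] [ 0.32645296  0.28072505 -0.20846711  0.00109802 -1.07661146  0.29667539] 0.5785223428413043
canister [0.74196457 0.22426938 0.119     ]
```

View pics/m2.png

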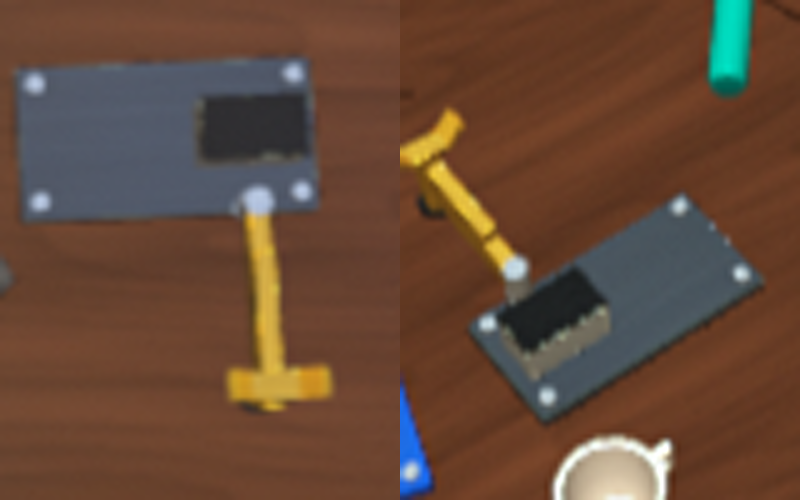

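The leg now points along the stand's -x at its stop: fork at (279,384) in the top crop, hinge cap at (258,200). On to the portafilter.

Call:
drive_tool(commands=[[0.6,0.02,0.25,0,0,0,0.08],[0.6,0.04,0.5,0,0,0,0.17],[0.6,0.055,0.75,0,0,0,0.26],[0.6,0.055,0.935,0,0,0,0.333],[0.6,0.055,0.935,0,0,0,0.333]])

```text
clock: 5.55
tcp_pos: [0.5641, 0.204, 0.1969]
tcp_rot: [-0.001, 0.977, -0.212, 0.001]
ft_force: [-0.1, -1.2, -0.5]
grip_width: 0.601
grasp_force: 0.0
```

Call:
drive_tool(commands=[[0.6,0,0,-0.2,0,0,0],[0.6,0,0,-0.4,0,0,0],[0.6,0,0,-0.5,0,0,0],[0.6,0,0,-0.5,0,0,0]])

```text
clock: 5.95
tcp_pos: [0.5618, 0.1986, 0.0935]
tcp_rot: [0.003, 0.976, -0.216, -0.002]
ft_force: [-0.6, -0.1, 0.2]
grip_width: 0.597
grasp_force: 0.0
```

```bash
python3 - <<'E'
from h import *
from scipy.spatial.transform import Rotation as R
s=manip.observe();q=s["tcp_rot"];r=R.from_quat(np.r_[q[1:],q[0]]).as_matrix()
print(s["clock"],s["tcp_pos"],"yaw y",np.degrees(np.arctan2(r[1,1],r[0,1])),"z",r[:,2])
f=grab("top");print("fork",onz(f,395.4,246.4,.067))
g=grab("scene");cv2.imwrite("pics/g3.png",cv2.resize(g["pixels"][90:230,290:440,::-1],None,fx=4,fy=4))
E
```

```text
5.95 [0.56175612 0.19860666 0.09347691] yaw y -114.91162928582045 z [-0.00595451 -0.00385361 -0.99997485]
fork [ 0.46979984 -0.22233442  0.067     ]
```

View pics/g3.png

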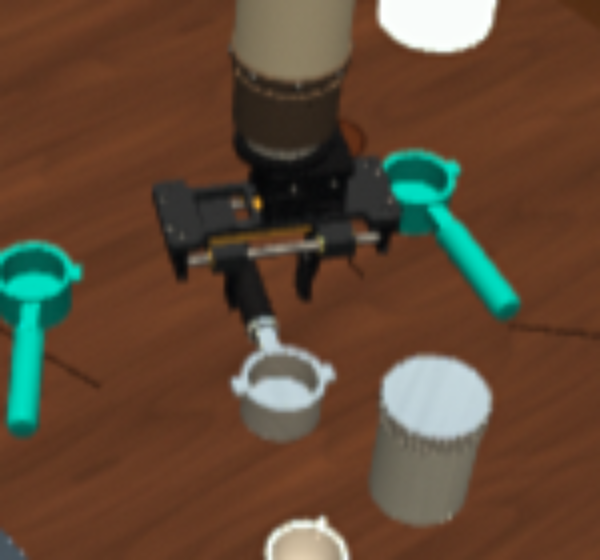

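The gripper straddles the neck/handle line and nothing is in the way; the fork measures (470,-222), just where expected. Settle, then descend.

Call:
drive_tool(commands=[[0.6,0,0,0,0,0,0],[0.6,0,0,0,0,0,0],[0.6,0,0,0,0,0,0]])

```text
clock: 6.35
tcp_pos: [0.5641, 0.2024, 0.0972]
tcp_rot: [-0.001, 0.977, -0.214, 0.001]
ft_force: [0.0, 0.1, 0.1]
grip_width: 0.598
grasp_force: 0.0
```

Call:
drive_tool(commands=[[0.6,0.005,0.018,-0.1,0,0,0.004],[0.6,0.005,0.018,-0.2,0,0,0.004],[0.6,0.005,0.018,-0.3,0,0,0.004],[0.6,0.005,0.018,-0.41,0,0,0.004],[0.6,0.005,0.018,-0.41,0,0,0.004]])

```text
clock: 6.85
tcp_pos: [0.5625, 0.2049, 0.0113]
tcp_rot: [0.002, 0.978, -0.211, -0.002]
ft_force: [-0.5, 0.7, -0.4]
grip_width: 0.602
grasp_force: 0.0
```

Call:
drive_tool(commands=[[0,0,0,0,0,0,0],[0,0,0,0,0,0,0],[0,0,0,0,0,0,0],[0,0,0,0,0,0,0],[0,0,0,0,0,0,0]], newtons=45)

```text
clock: 7.35
tcp_pos: [0.5647, 0.206, 0.0144]
tcp_rot: [-0.0, 0.978, -0.21, 0.0]
ft_force: [-0.2, -1.8, 0.5]
grip_width: 0.228
grasp_force: 0.0
```

Call:
drive_tool(commands=[[0,0,0,0,0,0,0],[0,0,0,0,0,0,0],[0,0,0,0,0,0,0]])

```text
clock: 7.65
tcp_pos: [0.5645, 0.2058, 0.0142]
tcp_rot: [-0.0, 0.978, -0.21, 0.0]
ft_force: [-2.2, -0.5, 4.1]
grip_width: 0.177
grasp_force: 45.0
```

Call:
drive_tool(commands=[[0,0,0,0.08,0,0,0],[0,0,0,0.2,0,0,0],[0,0,0,0.35,0,0,0],[0,0,0,0.5,0,0,0],[0,0,0,0.5,0,0,0]])

```text
clock: 8.15
tcp_pos: [0.5665, 0.2071, 0.117]
tcp_rot: [-0.003, 0.978, -0.21, 0.003]
ft_force: [1.1, 0.4, -3.7]
grip_width: 0.178
grasp_force: 45.0
```

Call:
drive_tool(commands=[[0,0,-0.08,0,0,0,0.02],[0,0,-0.2,0,0,0,0.05],[0,0,-0.35,0,0,0,0.08],[0,0,-0.5,0,0,0,0.11],[0,0,-0.65,0,0,0,0.14]])

```text
clock: 8.65
tcp_pos: [0.5623, 0.0744, 0.1107]
tcp_rot: [0.001, 0.995, -0.101, -0.003]
ft_force: [0.8, -1.0, -5.4]
grip_width: 0.176
grasp_force: 45.0
```

Call:
drive_tool(commands=[[0,0,-0.15,0,0,0,0.03],[0,0,-0.3,0,0,0,0.06],[0,0,-0.45,0,0,0,0.09],[0,0,-0.6,0,0,0,0.12],[0,0,-0.75,0,0,0,0.15]])

```text
clock: 9.15
tcp_pos: [0.5623, -0.0752, 0.1108]
tcp_rot: [-0.0, 1.0, 0.016, -0.003]
ft_force: [0.2, 0.7, -4.2]
grip_width: 0.183
grasp_force: 45.0
```

Call:
drive_tool(commands=[[0,0,-0.15,0,0,0,0.005],[0,0,-0.3,0,0,0,0.01],[0,0,-0.45,0,0,0,0.014],[0,0,-0.55,0,0,0,0.014],[0,0,-0.6,0,0,0,0.014]])

```text
clock: 9.65
tcp_pos: [0.5624, -0.1954, 0.1107]
tcp_rot: [-0.001, 1.0, 0.025, -0.003]
ft_force: [0.1, 0.2, -5.2]
grip_width: 0.176
grasp_force: 45.0
```

Call:
drive_tool(commands=[[0,0,0,0,0,0,0],[0,0,0,0,0,0,0],[0,0,0,0,0,0,0]])

```text
clock: 9.95
tcp_pos: [0.5643, -0.193, 0.1133]
tcp_rot: [-0.0, 1.0, 0.027, -0.0]
ft_force: [0.0, 0.4, -5.5]
grip_width: 0.18
grasp_force: 45.0
```

```bash
python3 - <<'E'
from h import *
from scipy.spatial.transform import Rotation as R
s=manip.observe();q=s["tcp_rot"];r=R.from_quat(np.r_[q[1:],q[0]]).as_matrix()
print(s["clock"],s["tcp_pos"],"yaw y",np.degrees(np.arctan2(r[1,1],r[0,1])),"z",r[:,2],s["wrist_torque"],s["ft_force"])
f=grab("top");g=grab("scene");import pickle;pickle.dump((f,g),open("f4.pkl","wb"))
k=lambda f,x,y,w,h,m:cv2.resize(f["pixels"][y:y+h,x:x+w,::-1],None,fx=m,fy=m,interpolation=cv2.INTER_CUBIC)
cv2.imwrite("pics/m4.png",np.hstack([k(f,340,160,100,140,4),k(g,200,130,100,140,4)]))
E
```

```text
9.95 [ 0.56428031 -0.193028    0.11327501] yaw y -86.88138217772782 z [-8.63556040e-04  4.79234118e-04 -9.99999512e-01] [-0.04339757  0.25680013  0.03177369] [ 0.00667975  0.3673066  -5.47248799]
```

View pics/m4.png

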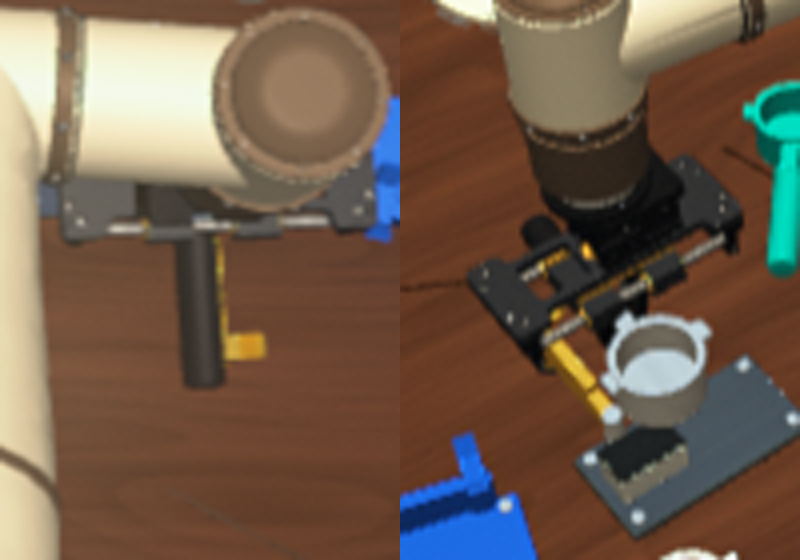

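Portafilter is held roughly level. In the scene crop the ears are at (608,382) and (705,332); in the top crop the handle end is at (203,385). Comparing with prediction.

```bash
python3 - <<'E'
from h import *
import pickle
f,g=pickle.load(open("f4.pkl","rb"))
y=np.radians(3.1);X=np.array([np.cos(y),np.sin(y),0]);Y=np.array([-X[1],X[0],0])
n=np.array([.5643,-.1930,0.0991]);o=n+.0495*X
for s in(1,-1):
    P=o+s*.040*Y+[0,0,.040];u,v=proj(g,P);print("ear pred crop",(u-200)*4+400,(v-130)*4)
u,v=proj(g,o+[0,0,.044]);print("rim c",(u-200)*4+400,(v-130)*4)
P=o-.175*X+[0,0,.035];u,v=proj(f,P);print("hend pred",(u-340)*4,(v-160)*4)
print("onz hend",onz(f,340+203/4,160+385/4,.134),"pred",P)
p=onz(f,340+203/4,160+385/4,.134);q=onz(f,340+197/4,160+245/4,.137);print("handle yaw",np.degrees(np.arctan2(*(q-p)[[1,0]])))
tgt=np.array([.615,-.2147])-.0495*X[:2];print("target",tgt,"shift",(tgt-[.5643,-.193])/.2)
E
```

```text
ear pred crop 698.7359173560033 326.9819746319438
ear pred crop 608.0846914426095 381.1301043875885
rim c 653.4404074139934 350.43948618471177
hend pred 204.5255041817495 387.25278162950144
onz hend [ 0.44040087 -0.19885014  0.134     ] pred [ 0.43898365 -0.19978689  0.1341    ]
handle yaw 2.115259950700659
target [ 0.56557243 -0.2173769 ] shift [ 0.00636217 -0.12188451]
```

Call:
drive_tool(commands=[[0,0.005,-0.06,0,0,0,0],[0,0.005,-0.122,0,0,0,0],[0,0.005,-0.122,-0.08,0,0,0],[0,0.005,-0.122,-0.16,0,0,0],[0,0.005,-0.122,-0.22,0,0,0]])

```text
clock: 10.55
tcp_pos: [0.565, -0.2194, 0.0688]
tcp_rot: [-0.0, 1.0, 0.026, -0.0]
ft_force: [0.5, -0.3, -5.6]
grip_width: 0.176
grasp_force: 45.0
```

Call:
drive_tool(commands=[[0,0,0,0,0,0,0],[0,0,0,-0.015,0,0,0],[0,0,0,-0.03,0,0,0],[0,0,0,-0.04,0,0,0],[0,0,0,-0.04,0,0,0]])

```text
clock: 11.05
tcp_pos: [0.5655, -0.2184, 0.0619]
tcp_rot: [-0.0, 1.0, 0.027, 0.0]
ft_force: [0.5, 0.7, -3.7]
grip_width: 0.179
grasp_force: 45.0
```

Call:
drive_tool(commands=[[0,0,0.005,-0.005,0,0,0],[0,0,0.005,-0.01,0,0,0],[0,0,0.005,-0.01,0,0,0]])

```text
clock: 11.35
tcp_pos: [0.5654, -0.2174, 0.0597]
tcp_rot: [-0.0, 1.0, 0.027, -0.0]
ft_force: [-0.5, -0.1, -5.8]
grip_width: 0.18
grasp_force: 45.0
```

Call:
drive_tool(commands=[[0,0,0,-0.005,0,0,0],[0,0,0,-0.005,0,0,0],[0,0,0,-0.005,0,0,0]])

```text
clock: 11.65
tcp_pos: [0.5656, -0.2176, 0.0593]
tcp_rot: [0.0, 1.0, 0.027, 0.0]
ft_force: [-1.1, 0.4, 0.2]
grip_width: 0.175
grasp_force: 45.0
```

Call:
drive_tool(commands=[[0.3,0,0,0,0,0,0],[0.4,0,0,0,0,0,0],[0.5,0,0,0,0,0,0],[0.6,0,0,0,0,0,0],[0.6,0,0,0,0,0,0]])

```text
clock: 12.15
tcp_pos: [0.5657, -0.2176, 0.059]
tcp_rot: [0.0, 1.0, 0.027, 0.0]
ft_force: [-0.2, 0.0, -0.3]
grip_width: 0.541
grasp_force: 0.0
```

Call:
drive_tool(commands=[[0.6,0,0,0.1,0,0,0],[0.6,0,0,0.25,0,0,0],[0.6,0,0,0.45,0,0,0],[0.6,0,0,0.65,0,0,0],[0.6,0,0,0.8,0,0,0]])

```text
clock: 12.65
tcp_pos: [0.5661, -0.2178, 0.2219]
tcp_rot: [0.001, 1.0, 0.027, 0.002]
ft_force: [0.7, -0.5, 0.2]
grip_width: 0.603
grasp_force: 0.0
```

Call:
drive_tool(commands=[[0.6,-0.1,0.25,0,0,0,0],[0.6,-0.2,0.5,0,0,0,0],[0.6,-0.3,0.75,0,0,0,0],[0.6,-0.3,0.95,0,0,0,0],[0.6,-0.3,0.95,0,0,0,0]])

```text
clock: 13.15
tcp_pos: [0.5049, -0.0233, 0.2195]
tcp_rot: [-0.0, 1.0, 0.03, 0.001]
ft_force: [-0.2, -0.7, 0.5]
grip_width: 0.601
grasp_force: 0.0
```

```bash
python3 - <<'E'
from h import *
s=manip.observe();print(s["clock"],s["tcp_pos"])
f=grab("top");g=grab("scene");import pickle;pickle.dump((f,g),open("f5.pkl","wb"))
k=lambda f,x,y,w,h,m:cv2.resize(f["pixels"][y:y+h,x:x+w,::-1],None,fx=m,fy=m,interpolation=cv2.INTER_CUBIC)
cv2.imwrite("pics/m5.png",np.hstack([k(f,340,160,80,100,5),k(g,220,180,80,100,5)]))
E
```

```text
13.15 [ 0.5049101  -0.02328219  0.21950572]
```

View pics/m5.png

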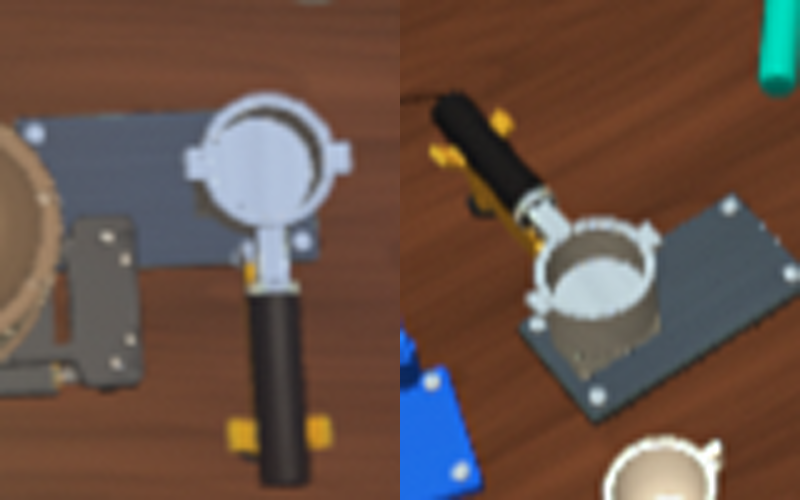

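The portafilter sits on the pad, rim centre (268,162) in the top crop, with its handle between the fork's wings at (278,433). Checking numbers before handing in.

```bash
python3 - <<'E'
from h import *
import pickle
f,g=pickle.load(open("f5.pkl","rb"))
t=lambda p:((p[0]+.5)/5-.5+340,(p[1]+.5)/5-.5+160); s=lambda p:((p[0]-400+.5)/5-.5+220,(p[1]+.5)/5-.5+180)
a=tri(f,t((193,164)),g,s((652,235)));b=tri(f,t((343,157)),g,s((538,302)));e=tri(f,t((284,484)),g,s((448,102)))
print(a,b,"mid",(a[0]+b[0])/2,"expect .615,-.2147,.085");print("hend",e,"expect",.615-.175*.9985,-.2147-.175*.054,.078)
E
```

```text
(array([ 0.61375167, -0.17411809,  0.08529737]), np.float64(0.0014573053585844196)) (array([ 0.61801746, -0.25508649,  0.08712565]), np.float64(0.0005040420420459545)) mid [ 0.61588457 -0.21460229  0.08621151] expect .615,-.2147,.085
hend (array([ 0.44250252, -0.22314171,  0.07738163]), np.float64(0.0005509178501551548)) expect 0.4402625 -0.22415000000000002 0.078
```

Everything is within about 2 mm, so I'm handing in.

```bash
python3 -c "
from h import *
print(manip.close_job())"
```

```text
the job is handed in; nothing more can be done
None
```

The job is handed in at about 13 s on the robot's clock: the prop leg was pushed out to its stop first, then the portafilter set level on the pad with its handle in the fork, within about 2.5 mm of target by the last camera check, and let go; no verdict came back.

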